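Hang the lift-off guard door on a converter test cell

ROBOT

A 6-joint arm with a two-finger parallel gripper is mounted at the origin on the work surface. World frame = base frame: x ahead of the robot, y to its left, z up, the work surface at z = 0. Lengths are in mm, angles in rad, forces in N, time in s.
With the tool pointing down it reaches from about 300 to 775 mm from the base axis. Payload 14.6 kg.
Tool frame: the origin (TCP) lies on the centre line of the jaws, within the pads' length; the fingertips stand 22 mm ahead of it and the grasp point (between the pads) lies 3 mm ahead of it (manip.tcp_to_tips is the distance from the TCP to the fingertips, in mm); z points along the fingers, y is the direction in which the jaws open and shut (so a half turn about z gives the same grasp; the last joint's range is limited). The gripper opens to 94 mm and grips with 3 to 60 N. Pads are 16 mm wide; open, the fingers measure 119 mm over their backs; the gripper's body (75 mm by 177 mm) begins 78 mm behind the grasp point.
Start: joints at [1.275, 0.3, 1.521, -0, 1.321, -0.067], TCP at [124.743, 535.657, 227.446] pointing down, gripper open.
Joint ranges: [-3.03, 3.03], [-0.79, 2.21], [0.23, 2.52], [-1.04, 4.18], [0, 3.07], [-2.55, 2.55]. Speed limits (rad/s): [2.22, 2.22, 2.57, 3.14, 3.14, 3.14].

INTERFACE

Orientations are given as [roll, pitch, yaw] about the fixed x, y, z axes, in that order (R = Rz(yaw) Ry(pitch) Rx(roll)).
In Python, from cell import manip, vision, workorder gives the robot as it stands.
- The arm moves only by the tool carry_out, never from a script. Its argument "deltas" is a list of rows, each a list of 3 entries, a list of its own where there are three numbers: the shift along the tool's x, y, z in cm, then the turn about the tool's z in degrees, then the opening, from 0 (shut) to 1 (fully open). A call has 1 to 20 rows; each row shifts and turns the commanded pose from where the row before left it, along the tool's axes as they then stand; what a row does not reach is not made up. A row lasts 1/12 s, in which the tool goes at most 41.7 mm and 7.16 degrees, less where a joint would pass 70% of its speed; a pose out of reach is approached as far as the arm can. A call with a gripper value outside its range is refused whole. The fingers move at their own pace and stop on an object; "grip_force" is the grip in N (left out, the last holds). Time passes only in rows, so rows that do not move let the fingers close. It gives the time, the measured TCP pose, the force and the opening at its end, in the units of the state.
- manip.read_state(): the state, without advancing time (a new reading comes with each control period).
- vision.camera(name): name is "scene" or "top" or "wrist"; returns (picture, depth): 384x512x3 uint8, red, green, blue; 384x512 float32, mm along the optical axis (not along the pixel's ray), 0 where there is no reading.
- vision.calibration(name): a dict with "mtx" (3x3 intrinsics, pixels), "eye" and "orientation" of the camera in the world. Camera axes: x right, y down, z forward; pixel columns grow to the right and rows downward; lengths in mm; the calibration is good to about 2 mm. A picture is of the moment at which its call begins: read the wrist's pose just before it. calibration takes no time and is no camera call; for the wrist camera it gives the pose at the moment of the call.
- workorder.sign_off(): hands the job in, once; it reports no verdict.
The state is a dict: "clock": time; "joints": joint angles; "qd": joint speeds; "effort": joint torques, N m; "eef_pos": TCP position; "eef_rot": TCP orientation; "wrist_force": force on the tool from outside, world axes, zero at the start; "moment": the same for the moment, N m; "finger_gap": finger opening in mm.
Only numpy, scipy, OpenCV 4.12 (cv2) and the standard library are available. Lean on these libraries where they do the work, as an engineer would, in place of code of your own. Each camera call takes 0.05 s, during which the arm holds its last target.

TASK

Take the yellow guard door out of its slot stand and hang it on the grey test cell: with the door standing well open, lower both hinge knuckles onto the two hinge pins together, without letting it drop, until it sits fully down. Then swing it shut against the rubber stop strip, under the red lug, and let go. Leave the other things on the bench where they are.

Things in the scene. Friction and masses are not known exactly. Their poses are not given: they have to be found in the camera images.
- door: Loose guard door, 0.35 kg, upright in the stand's slot: yellow frame 136 x 150 x 8 mm, clear pane, two steel hinge knuckles on one upright edge, black lifting tab on top. Origin on the hinge axis at the lower knuckle's foot; z up the hinge axis; the panel runs along -y (13.5 to 150 mm), centred on x = 0, from z = -15 to 135 mm; outer face to -x. Balances at y = -76 mm, under the tab.
- knuckle_low (a point): Centre of the lower end of the lower knuckle's bore (the door's origin). Knuckle: steel tube, outer diameter 23, bore 13, 22 mm tall. Once hung, the door turns easily on its pins, sags up to 0.04 rad in the play and stays where it is left.
- knuckle_high (a point): Centre of the lower end of the upper knuckle's bore, 95 mm above knuckle_low; same tube.
- tab (a point): Point to grip in the middle of the black lifting tab: 76 mm from the hinge axis, 165 mm above the door's origin. The tab is 10 mm thick (along the door's x), 56 mm wide (along the door's y), and stands 48 mm above the panel's top edge, 18 mm of it above this point.
- door_edge (a point): On the door's free upright edge, mid-thickness, 150 mm from the hinge axis, 60 mm above the door's origin. It meets 'stop' when shut. The shut door's axes are parallel to the cell's; opening turns it clockwise seen from above (90 degrees open: door yaw = cell yaw - 90 degrees).
- stand: Fixed wooden stand 105 x 110 mm, two upright cheeks 16 mm thick with a slot 10.8 mm wide and 38 mm deep between them, along the stand's x; slot floor 12 mm above the bench, cheek tops at 50 mm. Origin: centre of the underside.
- cell: Fixed grey steel box, 180 deep x 210 wide x 200 mm high, open front to its -x at x = -90 mm, electronics inside. Origin: centre of underside. Vertical hinge axis at x = -106, y = 90 mm. A red lug at the other side of the front (y -37 to -63, out to x = -128, z 192 to 199 mm) overhangs the shut door's top edge by 7 mm of air, so the door cannot be lowered on while shut.
- pin_low (a point): Foot of the lower hinge pin, on top of its bracket, 50 mm above the bench. Steel pin pointing up, diameter 10, 22 mm tall, its last 7 mm tapering to 4 mm diameter. Bracket: 8 mm thick, 18 mm wide, holding the pin 16 mm off the front face. Axes parallel to the cell's.
- pin_high (a point): Foot of the upper pin, straight above the lower, 145 mm above the bench; same pin and bracket, axes parallel to the cell's. The lower knuckle cannot pass this bracket from above: bring the door in level from in front of the cell, raised 25 to 60 mm over its seat, then lower it.
- stop (a point): Where door_edge lies when the door is hung and shut: 110 mm above the bench, 150 mm from the hinge axis along the cell's -y. Behind it a black rubber strip standing 12 mm off the front face (z 25 to 185 mm) stops the panel. Axes parallel to the cell's.
- coil_copper: Loose bystander: transformer of dark core plates, 62 x 50 x 56 mm, copper winding; origin centre of underside.
- coil_red: Loose bystander: the same transformer with a red winding; origin centre of underside.
- capacitor: Loose bystander: upright can, 60 mm diameter, 90 mm high, blue band; origin centre of underside.
- meter: Loose bystander: grey hand-held meter lying flat, 150 x 75 x 34 mm (dial to 43 mm); origin centre of underside.
- breaker: Loose bystander: white circuit breaker, 70 x 54 x 86 mm, three black toggles; origin centre of underside.
- screwdriver: Loose bystander: red-handled screwdriver lying flat on the bench, about 200 mm long; origin within its length.
Mind the look-alikes: they are no part of the job. Of the things that look like the door, the larger one is meant.

How it is judged:
By the outcome, as a careful person would: the job done as asked, in the order asked, and still so for the second after the job is handed in, with the robot touching nothing.
It also fails if it takes over 59 s, if anything falls off the work surface, if the arm or the gripper's body presses on something with over 40 N, if the wrist force passes 120 N, or if a joint passes its speed limit or range.

## Working session

There is one attempt and no reset: what is moved stays moved. The work goes in short steps, Python scripts to look and compute and a tool call to move; the robot and the scene stay as the last step left them, time stands still between calls to the robot, and variables do not carry over. Pictures are saved under pics/ and viewed, and the job is handed in when it is done.

Besides the shell and the picture viewer there is one more tool, called after "Call:" as name(argument=value, ...) on one line, values as JSON. carry_out: Moves the arm, as the interface text tells. Its arguments: {"type":"object","properties":{"deltas":{"type":"array","items":{"type":"array"}},"grip_force":{"type":"number"}},"required":["deltas"]}

```bash
ls; mkdir -p pics; python3 - <<'E'
from cell import manip, vision, workorder
import cv2
for n in ["scene","top","wrist"]:
    p,d=vision.camera(n); cv2.imwrite(f"pics/{n}0.png",p[:,:,::-1]); import numpy as np; np.save(f"pics/{n}0.npy",d)
    c=vision.calibration(n); print(n,c)
print(manip.read_state())
E
```

```text
pics
scene {'mtx': array([[418.26972945,   0.        , 260.82742457],
       [  0.        , 418.26972945, 191.0486812 ],
       [  0.        ,   0.        ,   1.        ]]), 'eye': array([1612.81276331, -530.54947193,  902.68006061]), 'orientation': array([-2.14061088,  0.01536647,  1.11547267])}
top {'mtx': array([[489.79893309,   0.        , 260.41049986],
       [  0.        , 489.79893309, 188.81416626],
       [  0.        ,   0.        ,   1.        ]]), 'eye': array([ 280.01767052,  -15.4033592 , 1466.45623151]), 'orientation': array([-2.95103905,  0.0108404 , -1.58655285])}
wrist {'mtx': array([[269.34761163,   0.        , 257.30559644],
       [  0.        , 269.34761163, 191.95717134],
       [  0.        ,   0.        ,   1.        ]]), 'eye': array([ 56.71101542, 551.87083627, 384.49130112]), 'orientation': array([2.89573179e+00, 4.95563539e-04, 1.34209138e+00])}
{'clock': 0.15, 'joints': array([ 1.27540055e+00,  3.00350589e-01,  1.52137760e+00, -1.44048858e-06,
        1.32073772e+00, -6.65920445e-02]), 'qd': array([-0.00108602, -0.00211591, -0.00105646,  0.00046242, -0.00128304,
        0.00011976]), 'effort': array([ 9.75557705e-04, -5.31951392e+01, -3.52825034e+01,  7.09252479e-02,
        2.34941271e-02, -2.78117659e-05]), 'eef_pos': array([124.69722794, 535.50655037, 227.03852058]), 'eef_rot': array([-3.14072124e+00, -5.67164860e-05,  2.91278925e+00]), 'wrist_force': array([ 0.28616073, -0.78688164, -0.05370152]), 'moment': array([0.00739008, 0.06556337, 0.02850049]), 'finger_gap': 94.05557161157428}
```

View pics/scene0.png

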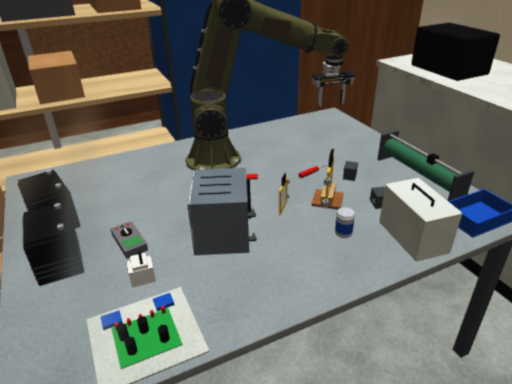

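View pics/top0.png

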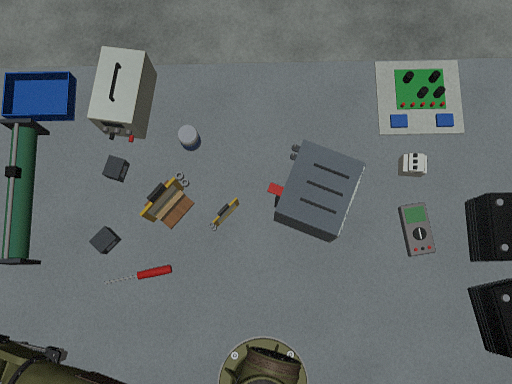

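View pics/wrist0.png

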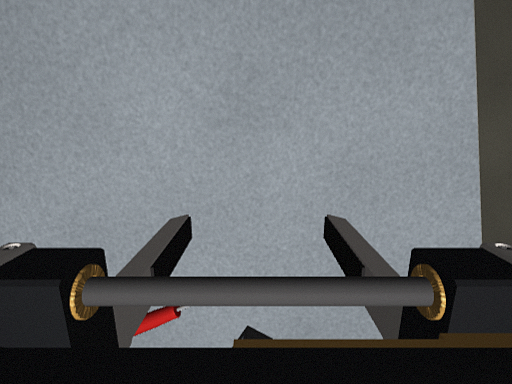

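```bash
cat > h.py <<'E'
import numpy as np, cv2
from scipy.spatial.transform import Rotation as Ro
from cell import manip, vision, workorder
def cal(n):
    c=vision.calibration(n); return c['mtx'],np.array(c['eye']),Ro.from_euler('xyz',c['orientation']).as_matrix()
def px(C,u,v,z=None,d=None):
    K,e,R=C; r=R@np.array([(u-K[0,2])/K[0,0],(v-K[1,2])/K[1,1],1]); 
    s=d if d is not None else (z-e[2])/r[2]
    return e+s*r
def proj(C,P):
    K,e,R=C; q=(np.atleast_2d(P)-e)@R; return q[:,:2]/q[:,2:]*K[0,0]+K[:2,2]
def cloud(C,d):
    v,u=np.mgrid[:384,:512]; K,e,R=C
    r=np.stack([(u-K[0,2])/K[0,0],(v-K[1,2])/K[1,1],np.ones_like(u)],-1)*d[...,None]
    return e+r@R.T
E
python3 - <<'E'
from h import *
p=cv2.imread("pics/top0.png"); 
cv2.imwrite("pics/topA.png",cv2.resize(p[150:260,80:250],None,fx=4.7,fy=4.7,interpolation=cv2.INTER_CUBIC))
cv2.imwrite("pics/topB.png",cv2.resize(p[125:255,255:385],None,fx=4.6,fy=4.6,interpolation=cv2.INTER_CUBIC))
s=cv2.imread("pics/scene0.png"); cv2.imwrite("pics/scA.png",cv2.resize(s[140:260,180:370],None,fx=4.2,fy=4.2,interpolation=cv2.INTER_CUBIC))
C=cal("top"); d=np.load("pics/top0.npy"); W=cloud(C,d)
print((d==0).mean())
np.set_printoptions(precision=0,suppress=True)
for u,v in [(157,190),(155,203),(180,180),(225,210),(340,180),(276,188),(100,240),(188,135),(115,168)]: print(u,v,W[v,u])
E
```

```text
0.003936767578125
157 190 [524. 265. 211.]
155 203 [503. 287. 134.]
180 180 [594. 241.   5.]
225 210 [482.  95. 118.]
340 180 [ 545. -216.  198.]
276 188 [526. -47. 201.]
100 240 [410. 458.  63.]
188 135 [710. 205.  91.]
115 168 [623. 426.  57.]
```

View pics/topA.png

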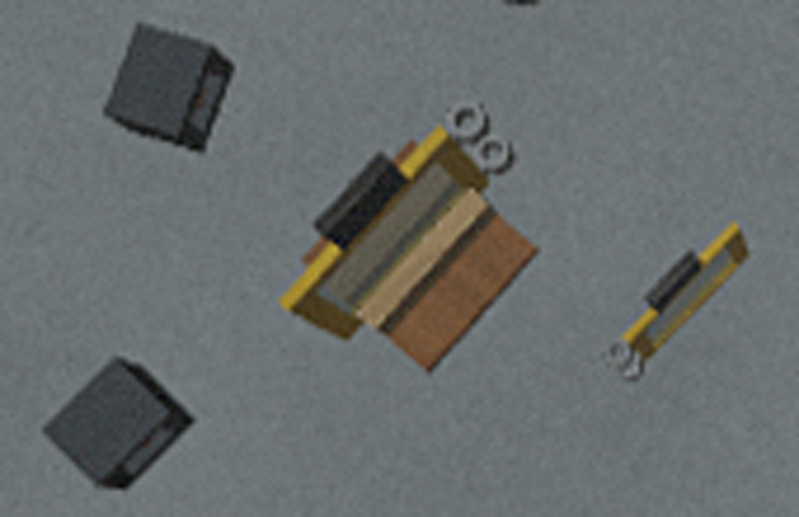

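View pics/topB.png

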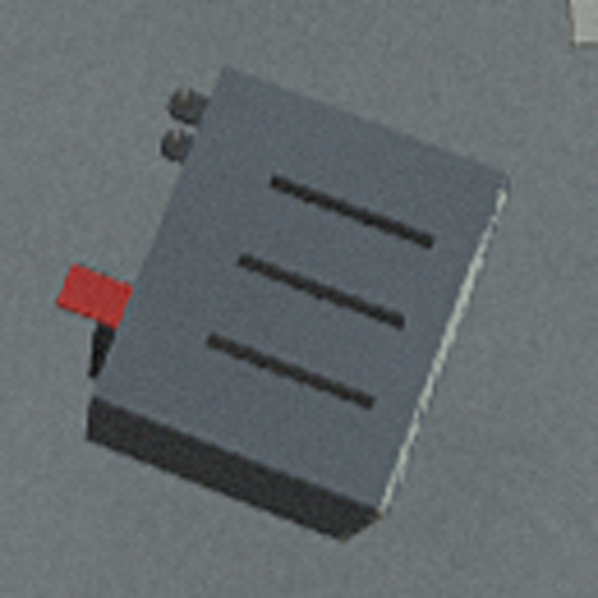

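View pics/scA.png

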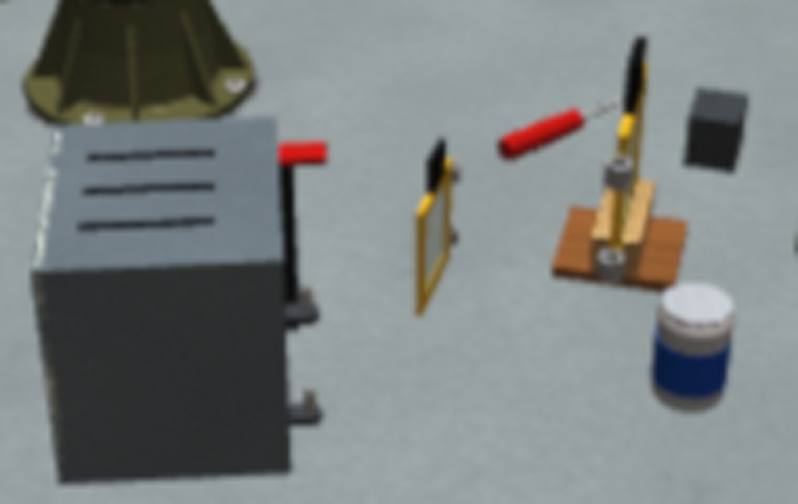

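```bash
python3 - <<'E'
from h import *
np.set_printoptions(precision=1,suppress=True)
C=cal("top")
A=lambda u,v,z: px(C,80+u/4.7-.4,150+v/4.7-.4,z)
B=lambda u,v,z: px(C,255+u/4.6-.4,125+v/4.6-.4,z)
ku,kl=A(468,120,144),A(494,153,49); print("knuckles",ku,kl)
t1,t2=A(382,155,210),A(318,225,210); print("tab top far edge",t1,t2)
# tab top corners
for c in [(382,155),(404,172),(348,247),(318,225)]: print(A(*c,210))
f=A(445,128,162);g=A(285,305,162);print("panel top",f,g, np.degrees(np.arctan2(*(f-g)[1::-1])))
print("cell tops",[B(*c,200) for c in [(225,68),(95,398),(508,183),(383,512)]])
print("pins",B(185,100,167),B(177,140,72))
print("lug",[B(*c,199) for c in [(75,265),(58,305)]])
E
```

```text
knuckles [577.9 219.3 144. ] [577.7 219.4  49. ]
tab top far edge [543.9 255.4 210. ] [504.8 290.1 210. ]
[543.9 255.4 210. ]
[534.  242.9 210. ]
[492.2 273.1 210. ]
[504.8 290.1 210. ]
panel top [569.4 229.4 162. ] [467.2 319.4 162. ] -41.384598218684864
cell tops [array([ 657.5, -123.3,  200. ]), array([464.5, -43.3, 200. ]), array([ 585.6, -284.1,  200. ]), array([ 397.2, -203.5,  200. ])]
pins [ 648.  -101.6  167. ] [ 648.5 -102.    72. ]
lug [array([542. , -33.5, 199. ]), array([518.8, -23.3, 199. ])]
```

Call:
carry_out(deltas=[[[0,0,-1],5.7,1],[[0,0,-1],5.7,1],[[0,0,-1],5.7,1],[[0,0,-1],5.7,1],[[0,0,-1],5.5,1]])

```text
clock: 0.57
eef_pos: [124.7, 535.5, 277.7]
eef_rot: [-3.141, 0.0, 2.414]
wrist_force: [-0.2, -0.3, 0.2]
finger_gap: 94.0
```

```bash
cat >> h.py <<'E'
def to(x,y,z,yaw=None,n=None):
    s=manip.read_state(); p=s['eef_pos']; R=Ro.from_euler('xyz',s['eef_rot']).as_matrix()
    d=R.T@(np.array([x,y,z])-p); print("clock",round(s['clock'],2),"pos",p.round(1),"rot",np.degrees(s['eef_rot']).round(2),"local cm",(d/10).round(2),"F",s['wrist_force'].round(1),'gap',round(s['finger_gap'],1))
    if yaw is not None: print("turn", round(-(((yaw-np.degrees(s['eef_rot'][2])+180)%360)-180),2))
    if n: print("per row",(d/10/n).round(3))
E
python3 -c "
from h import *
to(615,186,275,138.6,20)"
```

```text
clock 0.57 pos [124.7 535.5 277.7] rot [-1.7997e+02  1.0000e-02  1.3831e+02] local cm [-59.86   6.51   0.28] F [-0.2 -0.3  0.2] gap 94.0
turn -0.29
per row [-2.993  0.326  0.014]
```

Call:
carry_out(deltas=[[[-3,0.33,0],0,1],[[-3,0.33,0],0,1],[[-3,0.33,0],0,1],[[-3,0.33,0],0,1],[[-3,0.33,0],0,1],[[-3,0.33,0],0,1],[[-3,0.33,0],0,1],[[-3,0.33,0],0,1],[[-3,0.33,0],0,1],[[-3,0.33,0],0,1],[[-3,0.33,0],0,1],[[-3,0.33,0],0,1],[[-3,0.33,0],0,1],[[-3,0.33,0],0,1],[[-3,0.33,0],0,1],[[-3,0.33,0],0,1],[[-3,0.33,0],0,1],[[-3,0.33,0],0,1],[[-3,0.33,0],0,1],[[-3,0.33,0],0,1]])

```text
clock: 2.23
eef_pos: [619.4, 187.2, 277.1]
eef_rot: [-3.141, -0.0, 2.419]
wrist_force: [0.2, 0.4, -0.3]
finger_gap: 93.7
```

Call:
carry_out(deltas=[[[0,0,1],-0.3,1],[[0,0,1],0,1],[[0,0,0],0,1],[[0,0,0],0,1]])

```text
clock: 2.57
eef_pos: [617.5, 189.0, 256.8]
eef_rot: [-3.14, -0.001, 2.425]
wrist_force: [0.1, 0.2, -0.5]
finger_gap: 94.0
```

```bash
python3 -c "
from h import *
to(615,186,255,138.6)
C=cal('wrist'); p,d=vision.camera('wrist'); cv2.imwrite('pics/w1.png',cv2.resize(p[:,:,::-1],None,fx=1.5,fy=1.5)); np.save('pics/w1.npy',d); np.savez('pics/w1cal',*C)
print(C)
print(cal('top')[1],manip.read_state()['eef_pos'])
"
```

```text
clock 2.57 pos [617.5 189.  256.8] rot [-1.7992e+02 -6.0000e-02  1.3894e+02] local cm [-0.01 -0.39  0.18] F [ 0.1  0.2 -0.5] gap 94.0
turn 0.34
(array([[269.34761163,   0.        , 257.30559644],
       [  0.        , 269.34761163, 191.95717134],
       [  0.        ,   0.        ,   1.        ]]), array([565.25857937, 235.61541584, 414.32275904]), array([[ 0.65679378,  0.73177857,  0.18199466],
       [ 0.75406934, -0.63700359, -0.1600183 ],
       [-0.00116671,  0.24233561, -0.97019178]]))
[ 280.01767052  -15.4033592  1466.45623151] [617.74391477 189.11789426 257.65786837]
```

View pics/w1.png

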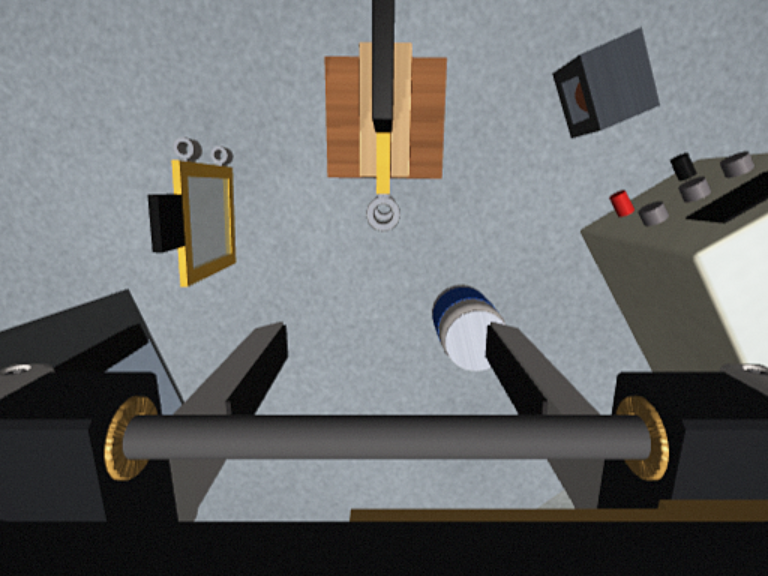

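```bash
python3 -c "
from h import *
p=cv2.imread('pics/w1.png'); cv2.imwrite('pics/w1c.png',cv2.resize(p[0:250,310:460],None,fx=4,fy=4)[:1000][400:1000]); cv2.imwrite('pics/w1d.png',cv2.resize(p[0:250,310:460],None,fx=4,fy=4)[:480])"
```

```text
(no output)
```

View pics/w1c.png

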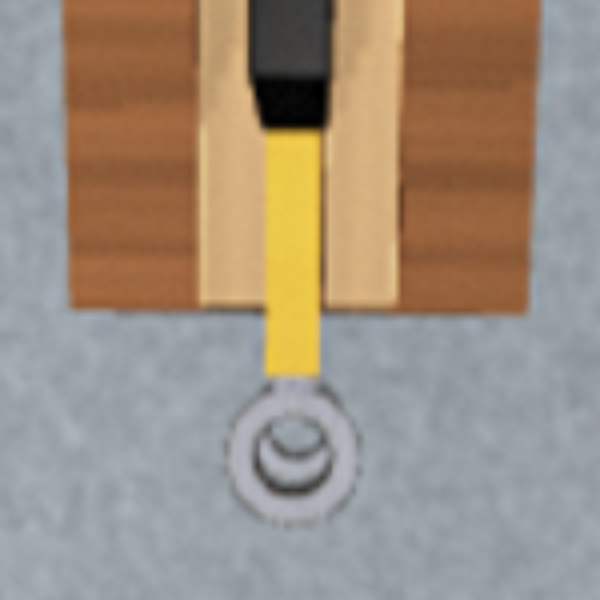

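View pics/w1d.png

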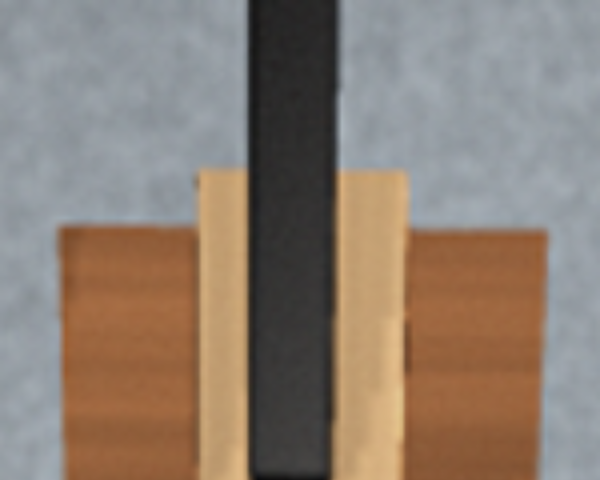

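```bash
python3 -c "
from h import *
np.set_printoptions(precision=1,suppress=True)
z=np.load('pics/w1cal.npz'); C=tuple(z[k] for k in z)
f=lambda X,Y,h: px(C,(310+(X+.5)/4)/1.5-.5,((Y+.5)/4)/1.5-.5,h)
k=f(293.5,854,144); t1=f(290,478,210); t0=f(293.5,5,210)
print(k,t1,t0,np.linalg.norm(t1-k), [np.degrees(np.arctan2(*(a-b)[1::-1])) for a,b in [(k,t1),(k,t0),(t1,t0)]])
print('panel near end',f(292.5,776,162),f(292.5,530,162))
e=k-f(292.5,776,162);print(np.linalg.norm(e[:2]))
# stand base left edge & cheeks
for a,b,h in [((70,700),(62,240),12),((530,710),(545,240),12),((199,700),(199,180),50),((397,700),(407,180),50)]:
  A,B=f(*a,h),f(*b,h); print(np.degrees(np.arctan2(*(A-B)[1::-1])))
E=k[:2]
for a in (-41,-41.5,-42): print(a, E-76*np.array([np.cos(np.radians(a)),np.sin(np.radians(a))]))
"
```

```text
[576.1 222.9 144. ] [540.3 254.5 210. ] [503.8 286.9 210. ] 81.45305685999807 [np.float64(-41.37321267142817), np.float64(-41.51344187886929), np.float64(-41.650476199233516)]
panel near end [566.5 231.3 162. ] [540.  254.5 162. ]
12.782455896833042
-42.05177518984799
-41.03007713568455
-41.97799957600957
-41.420888445301394
-41 [518.8 272.8]
-41.5 [519.2 273.3]
-42 [519.7 273.8]
```

Call:
carry_out(deltas=[[[0,0,-0.2],6.2,1],[[0,0,-0.2],6.2,1],[[0,0,-0.2],6.2,1],[[0,0,-0.2],6.2,1],[[0,0,-0.2],6.2,1],[[0,0,-0.2],6.2,1],[[0,0,-0.2],6.2,1],[[0,0,-0.2],6.2,1],[[0,0,-0.2],6,1],[[0,0,-0.4],5.8,1],[[0,0,0],0,1]])

```text
clock: 3.53
eef_pos: [618.1, 189.1, 281.1]
eef_rot: [3.14, -0.001, 1.349]
wrist_force: [0.4, 0.3, -0.5]
finger_gap: 93.8
```

```bash
python3 -c "
from h import *
to(636.5,-154,280,77.5,12)"
```

```text
clock 3.53 pos [618.1 189.1 281.1] rot [ 1.7989e+02 -6.0000e-02  7.7270e+01] local cm [-33.06   9.35   0.1 ] F [ 0.4  0.3 -0.5] gap 93.8
turn -0.23
per row [-2.755  0.779  0.008]
```

Call:
carry_out(deltas=[[[-2.76,0.78,0],0,1],[[-2.76,0.78,0],0,1],[[-2.76,0.78,0],0,1],[[-2.76,0.78,0],0,1],[[-2.76,0.78,0],0,1],[[-2.76,0.78,0],0,1],[[-2.76,0.78,0],0,1],[[-2.76,0.78,0],0,1],[[-2.76,0.78,0],0,1],[[-2.76,0.78,0],0,1],[[-2.76,0.78,0],0,1],[[-2.76,0.78,0],0,1],[[0,0,0],0,1],[[0,0,0],0,1]])

```text
clock: 4.7
eef_pos: [637.9, -155.9, 279.5]
eef_rot: [3.141, -0.0, 1.354]
wrist_force: [0.3, -0.1, 0.3]
finger_gap: 93.9
```

```bash
python3 -c "
from h import *
to(636.5,-154,280,77.5)
C=cal('wrist'); p,d=vision.camera('wrist'); cv2.imwrite('pics/w2.png',cv2.resize(p[:,:,::-1],None,fx=1.5,fy=1.5)); np.save('pics/w2.npy',d); np.savez('pics/w2cal',*C)
print(C[1])
P=np.array([648,-102,167.]);q=proj(C,P)[0]; print(q)
a,b=int(q[0])-50,int(q[1])-40
cv2.imwrite('pics/w2c.png',cv2.resize(p[b:b+80,a:a+100,::-1],None,fx=7,fy=7,interpolation=cv2.INTER_CUBIC));print(a,b)
"
```

```text
clock 4.7 pos [ 637.9 -155.9  279.5] rot [179.99  -0.    77.57] local cm [ 0.16 -0.18 -0.05] F [ 0.3 -0.1  0.3] gap 93.9
turn 0.07
[653.69058828 -86.80851172 436.97670655]
[255.06683614 141.12488291]
205 101
```

View pics/w2.png

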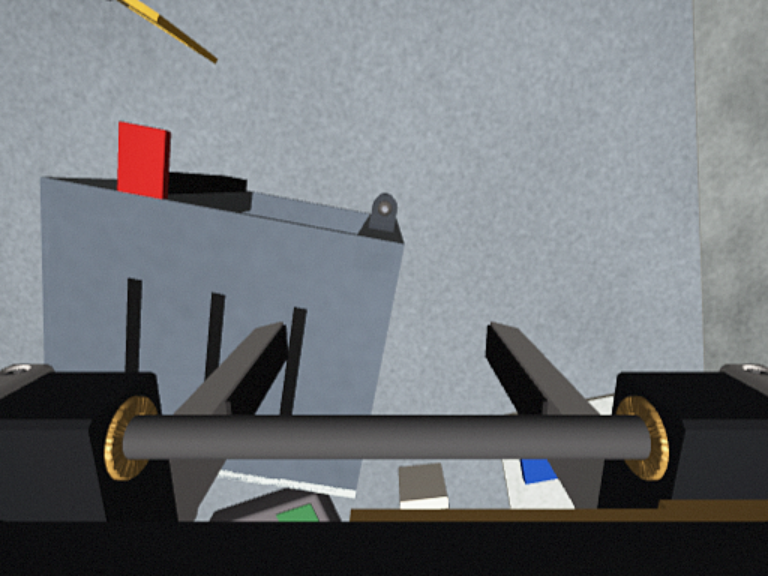

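View pics/w2c.png

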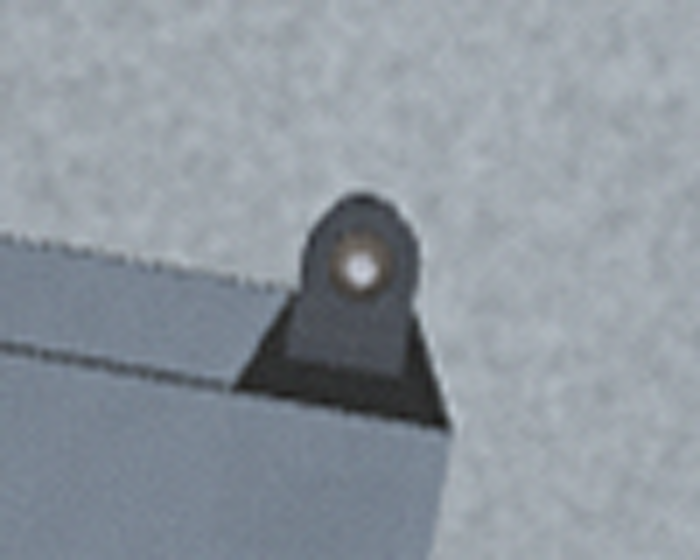

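```bash
python3 -c "
from h import *
np.set_printoptions(precision=1,suppress=True)
z=np.load('pics/w2cal.npz'); C=tuple(z[k] for k in z)
print('pin',px(C,205+361.5/7-.5,101+267.5/7-.5,167), px(C,205+(361.5)/7-.5,101+258/7-.5,145))
g=lambda X,Y,h: px(C,(X+.5)/1.5-.5,(Y+.5)/1.5-.5,h)
c=g(403,243,200);b=g(168,199,200);a=g(42,178,200); print(c,b,a,[np.degrees(np.arctan2(*(c-q)[1::-1])) for q in (a,b)])
e=g(347,497,200);print(e,np.degrees(np.arctan2(*(e-c)[1::-1])))
"
```

```text
pin [649.5 -99.9 167. ] [649.5 -99.6 145. ]
[ 656.4 -120.2  200. ] [530.  -66.5 200. ] [464.3 -40.2 200. ] [np.float64(-22.635116969432513), np.float64(-23.032645837112984)]
[ 582.  -285.1  200. ] -114.26409310130929
```

```bash
python3 -c "
from h import *
s=manip.read_state();R=Ro.from_euler('xyz',s['eef_rot']).as_matrix();C=cal('wrist')
for x in (8,-8):
 for y in (47,-47):
  P=s['eef_pos']+R@np.array([x,y,22]);print(x,y,(proj(C,P)[0]+.5)*1.5-.5)
p=cv2.imread('pics/w2.png');cv2.imwrite('pics/w2f.png',cv2.resize(p[300:420,200:560],None,fx=2.2,fy=2.2))
to(519.2,273.3,290,138.5,16)
"
```

```text
8 47 [485.3981153  325.13697081]
8 -47 [284.85173989 325.09251974]
-8 47 [483.39587132 356.83576935]
-8 -47 [286.89278516 356.78532351]
clock 4.75 pos [ 638.  -154.8  279.6] rot [ 1.7999e+02 -1.0000e-02  7.7620e+01] local cm [ 39.27 -20.78  -1.03] F [ 0.   0.6 -0.3] gap 94.2
turn -60.88
per row [ 2.454 -1.299 -0.065]
```

View pics/w2f.png

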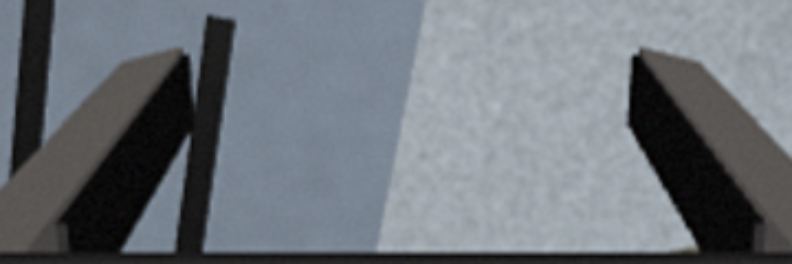

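Call:
carry_out(deltas=[[[2.8,-1.48,0],0,1],[[2.8,-1.48,0],0,1],[[2.8,-1.48,0],0,1],[[2.8,-1.48,0],0,1],[[2.8,-1.48,0],0,1],[[2.8,-1.48,0],0,1],[[2.8,-1.48,0],0,1],[[2.8,-1.48,0],0,1],[[2.8,-1.48,0],0,1],[[2.8,-1.48,0],0,1],[[2.8,-1.48,0],0,1],[[2.8,-1.48,0],0,1],[[2.8,-1.48,0],0,1],[[2.8,-1.48,0],0,1]])

```text
clock: 5.92
eef_pos: [518.9, 275.0, 280.0]
eef_rot: [3.141, -0.001, 1.356]
wrist_force: [0.8, 0.2, 0.0]
finger_gap: 94.1
```

Call:
carry_out(deltas=[[[0,0,0],-6.1,1],[[0,0,0],-6.1,1],[[0,0,0],-6.1,1],[[0,0,0],-6.1,1],[[0,0,0],-6.1,1],[[0,0,0],-6.1,1],[[0,0,0],-6.1,1],[[0,0,0],-6.1,1],[[0,0,0],-6.1,1],[[0,0,0],-6,1],[[0,0,0],0,1],[[0,0,0],0,1]])

```text
clock: 6.92
eef_pos: [519.9, 273.2, 279.8]
eef_rot: [3.141, 0.0, 2.415]
wrist_force: [0.3, 0.1, 0.0]
finger_gap: 94.1
```

```bash
python3 -c "
from h import *
to(519.2,273.3,197,138.5)
C=cal('wrist'); p,d=vision.camera('wrist'); cv2.imwrite('pics/w3.png',cv2.resize(p[:,:,::-1],None,fx=1.5,fy=1.5)); 
to(519.2,273.3,197,138.5)
print(proj(C,np.array([[519.2,273.3,210],[540.3,254.5,210]]))*1.5)
"
```

```text
clock 6.92 pos [519.9 273.2 279.8] rot [179.97   0.   138.34] local cm [ 0.06 -0.05  8.28] F [0.3 0.1 0. ] gap 94.1
turn -0.16
clock 6.97 pos [520.1 273.  279.7] rot [1.7998e+02 1.0000e-02 1.3829e+02] local cm [ 0.09 -0.04  8.27] F [-0.   0.6  0.5] gap 94.3
turn -0.21
[[384.09331468 308.69038074]
 [384.10240465 353.45597642]]
```

View pics/w3.png

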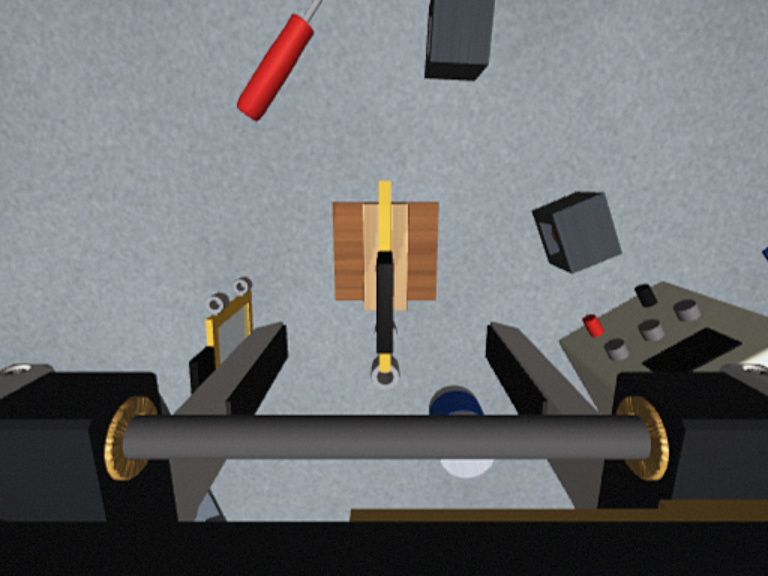

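Call:
carry_out(deltas=[[[0.07,-0.04,1.3],-0.2,1],[[0,0,1.3],0,0.8],[[0,0,1.3],0,0.6],[[0,0,1.3],0,0.5],[[0,0,1.3],0,0.4],[[0,0,1.3],0,0.4],[[0,0,0.5],0,0.4],[[0,0,0],0,0.3],[[0,0,0],0,0.2],[[0,0,0],0,0.1],[[0,0,0],0,0.0],[[0,0,0],0,0.0],[[0,0,0],0,0.0],[[0,0,0],0,0.0]], grip_force=12)

```text
clock: 8.13
eef_pos: [519.9, 272.4, 196.7]
eef_rot: [3.141, 0.0, 2.419]
wrist_force: [-1.6, -1.2, 0.1]
finger_gap: 11.1
```

```bash
python3 -c "
from h import *
to(519.2,273.3,197,138.5)
"
```

```text
clock 8.13 pos [519.9 272.4 196.7] rot [1.7998e+02 1.0000e-02 1.3858e+02] local cm [ 0.11  0.02 -0.03] F [-1.6 -1.2  0.1] gap 11.1
turn 0.08
```

Call:
carry_out(deltas=[[[0,0,0],0,0.0],[[0,0,0],0,0.0],[[0,0,0],0,0.0],[[0,0,0],0,0.0],[[0,0,-0.3],0,0.0],[[0,0,-0.7],0,0.0],[[0,0,-1],0,0.0],[[0,0,-1],0,0.0],[[0,0,-1],0,0.0],[[0,0,-1],0,0.0],[[0,0,-1],0,0.0],[[0,0,-1],0,0.0],[[0,0,-1],0,0.0],[[0,0,-1],0,0.0],[[0,0,-1],0,0.0],[[0,0,-0.5],0,0.0],[[0,0,0],0,0.0]], grip_force=50)

```text
clock: 9.55
eef_pos: [520.1, 272.5, 302.9]
eef_rot: [3.14, 0.001, 2.419]
wrist_force: [-0.3, 0.0, -2.7]
finger_gap: 9.7
```

```bash
python3 -c "
from h import *
to(519.2,273.3,197,138.5)
for n in ['top','scene']:
    p,d=vision.camera(n); cv2.imwrite('pics/%s4.png'%n,p[:,:,::-1]); 
p=cv2.imread('pics/top4.png'); q=cv2.imread('pics/scene4.png')
cv2.imwrite('pics/t4.png',np.hstack([cv2.resize(p[130:240,110:240],(390,330)),cv2.resize(q[120:230,270:400],(390,330))]))
"
```

```text
clock 9.55 pos [520.1 272.5 302.9] rot [1.7990e+02 5.0000e-02 1.3859e+02] local cm [ 0.13 -0.02 10.59] F [-0.3  0.  -2.7] gap 9.7
turn 0.09
```

View pics/t4.png

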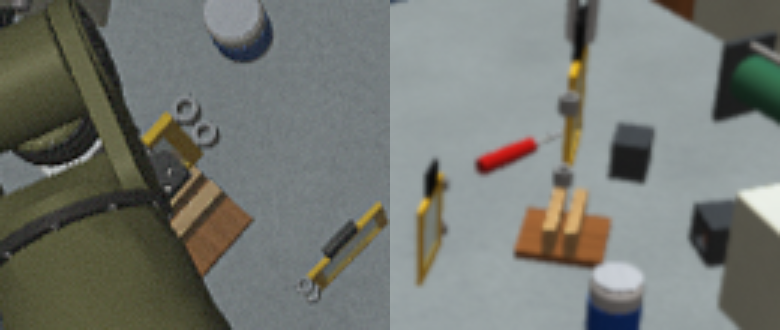

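Call:
carry_out(deltas=[[[0,0,0],3,0],[[0,0,0],5.5,0],[[0,0,0],5.5,0],[[0,0,0],5.5,0],[[0,0,0],5.5,0],[[0,0,0],5.5,0],[[0,0,0],5.5,0],[[0,0,0],5.5,0],[[0,0,0],5.5,0],[[0,0,0],5.5,0],[[0,0,0],5.5,0],[[0,0,0],3,0],[[0,0,0],0,0]])

```text
clock: 10.73
eef_pos: [519.7, 272.4, 300.7]
eef_rot: [-3.141, 0.001, 1.352]
wrist_force: [-0.3, -0.3, -2.9]
finger_gap: 9.6
```

```bash
python3 -c "
from h import *
to(704.5,65.5,300,77.5,14)
"
```

```text
clock 10.73 pos [519.7 272.4 300.7] rot [-1.7994e+02  4.0000e-02  7.7440e+01] local cm [-16.18  22.53   0.06] F [-0.3 -0.3 -2.9] gap 9.6
turn -0.06
per row [-1.155  1.609  0.004]
```

Call:
carry_out(deltas=[[[-0.6,0.8,0],0,0],[[-1.16,1.61,0],0,0],[[-1.16,1.61,0],0,0],[[-1.16,1.61,0],0,0],[[-1.16,1.61,0],0,0],[[-1.16,1.61,0],0,0],[[-1.16,1.61,0],0,0],[[-1.16,1.61,0],0,0],[[-1.16,1.61,0],0,0],[[-1.16,1.61,0],0,0],[[-1.16,1.61,0],0,0],[[-1.16,1.61,0],0,0],[[-1.16,1.61,0],0,0],[[-1.16,1.61,0],0,0],[[-0.6,0.8,0],0,0],[[0,0,0],0,0]])

```text
clock: 12.07
eef_pos: [705.9, 62.4, 300.0]
eef_rot: [-3.14, 0.001, 1.354]
wrist_force: [0.3, 0.2, -3.6]
finger_gap: 9.7
```

```bash
python3 -c "
from h import *
to(665.7,-26.7,265,77.5,10)
"
```

```text
clock 12.07 pos [705.9  62.4 300. ] rot [-1.7993e+02  5.0000e-02  7.7570e+01] local cm [-9.56 -2.01  3.51] F [ 0.3  0.2 -3.6] gap 9.7
turn 0.07
per row [-0.956 -0.201  0.351]
```

Call:
carry_out(deltas=[[[0,0,0.5],0,0],[[0,0,1],0,0],[[0,0,1],0,0],[[0,0,0.8],0,0],[[0,0,0.2],0,0],[[-0.4,-0.1,0],0,0],[[-0.9,-0.2,0],0,0],[[-0.9,-0.2,0],0,0],[[-0.9,-0.2,0],0,0],[[-0.9,-0.2,0],0,0],[[-0.9,-0.2,0],0,0],[[-0.9,-0.2,0],0,0],[[-0.9,-0.2,0],0,0],[[-0.9,-0.2,0],0,0],[[-0.8,-0.2,0],0,0],[[-0.6,-0.1,0],0,0],[[-0.4,0,0],0,0],[[0,0,0],0,0],[[0,0,0],0,0]])

```text
clock: 13.65
eef_pos: [665.3, -22.5, 266.4]
eef_rot: [3.142, -0.0, 1.354]
wrist_force: [0.5, -0.4, -2.5]
finger_gap: 9.8
```

```bash
python3 -c "
from h import *
for i in range(1): to(665.7,-26.7,265,77.5)
for n in ['top','scene','wrist']:
    p,d=vision.camera(n); cv2.imwrite('pics/%s5.png'%n,p[:,:,::-1]); 
    to(665.7,-26.7,265,77.5)
p=cv2.imread('pics/top5.png'); q=cv2.imread('pics/scene5.png')
C=cal('top');print(proj(C,[649.5,-99.7,167]))
C=cal('scene');print(proj(C,[649.5,-99.7,167]))
cv2.imwrite('pics/t5.png',cv2.resize(p[110:200,240:350],None,fx=7,fy=7,interpolation=2)[:600])
cv2.imwrite('pics/s5.png',cv2.resize(q[150:260,220:350],None,fx=6,fy=6,interpolation=2)[:600])
"
```

```text
clock 13.65 pos [665.3 -22.5 266.4] rot [ 1.800e+02 -1.000e-02  7.758e+01] local cm [-0.4   0.13  0.14] F [ 0.5 -0.4 -2.5] gap 9.8
turn 0.08
clock 13.7 pos [665.3 -22.2 266.4] rot [-1.80e+02 -1.00e-02  7.76e+01] local cm [-0.43  0.13  0.14] F [-0.1 -0.1 -2.8] gap 9.8
turn 0.1
clock 13.75 pos [665.3 -22.1 266.4] rot [-180.     -0.     77.61] local cm [-0.44  0.14  0.14] F [ 0.2  0.6 -2.3] gap 9.7
turn 0.11
clock 13.8 pos [665.3 -22.1 266.3] rot [-179.99   -0.     77.62] local cm [-0.44  0.14  0.13] F [ 0.2  0.7 -2.3] gap 9.5
turn 0.12
[[294.10621345 145.81126255]]
[[252.57459378 207.6127752 ]]
```

View pics/t5.png

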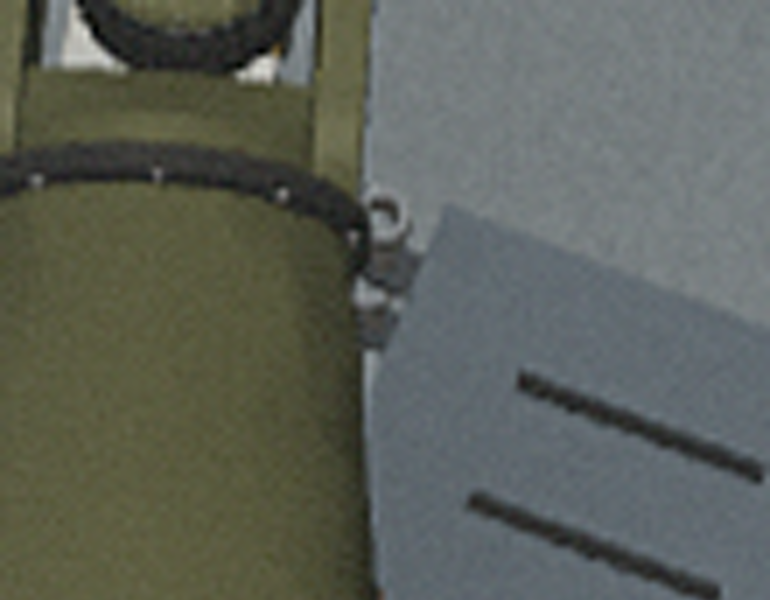

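View pics/s5.png

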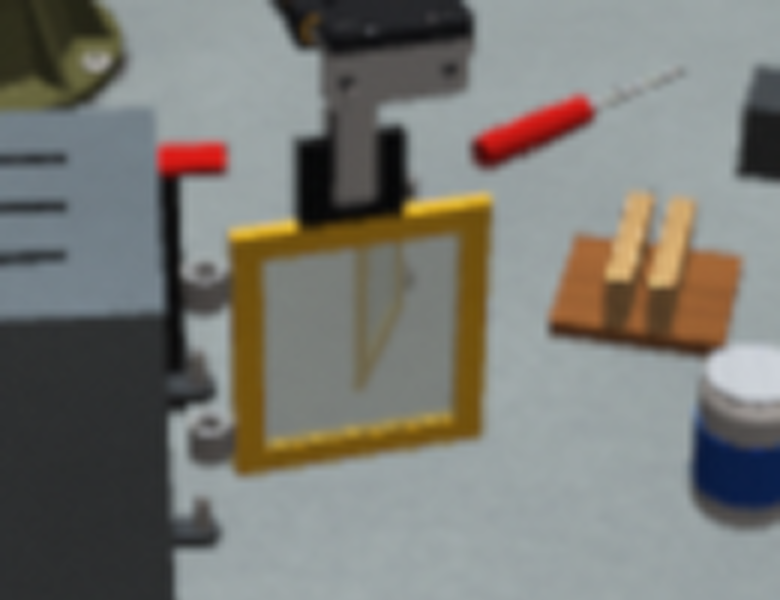

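View pics/wrist5.png

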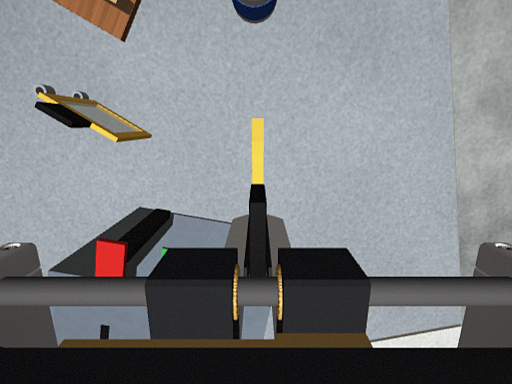

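```bash
python3 -c "
from h import *
np.set_printoptions(precision=1,suppress=True)
C=cal('top');T=lambda X,Y,z: px(C,240+(X+.5)/7-.5,110+(Y+.5)/7-.5,z)
k=T(386,220,213);print(k, k[:2]-[648.2,-101.8])
Rz=np.array([[.2164,.9763],[.9763,-.2164]])
print('local knuckle - pin (top cam)',Rz@(k[:2]-[648.2,-101.8]))
S=cal('scene');G=lambda X,Y:np.array([220+(X+.5)/6-.5,150+(Y+.5)/6-.5])
s=manip.read_state()['eef_pos']
kk=s[:2]-74.8*Rz[0]; print('est knuckle',kk)
for z,o in [(213.4,(206,268)),(191.4,(206,302)),(118.4,(212,420))]: print(z,proj(S,[*kk,z]),G(*o))
for z,o in [(167,(196,352)),(72,(202,499))]: print('pin',z,proj(S,[649.5,-99.7,z]),G(*o))
"
```

```text
[649.6 -98.7 213. ] [1.4 3.1]
local knuckle - pin (top cam) [3.3 0.7]
est knuckle [649.1 -95.1]
213.4 [[253.5 194.5]] [253.9 194.2]
191.4 [[253.7 200.6]] [253.9 199.9]
118.4 [[254.2 219.9]] [254.9 219.6]
pin 167 [[252.6 207.6]] [252.2 208.2]
pin 72 [[253.3 232. ]] [253.2 232.8]
```

Call:
carry_out(deltas=[[[-0.2,0.02,0],0,0],[[-0.2,0.02,0],0,0],[[0,0,0],0,0],[[0,0,0.4],0,0],[[0,0,0.5],0,0],[[0,0,0.5],0,0],[[0,0,0.4],0,0],[[0,0,0.2],0,0],[[0,0,0],0,0],[[0,0,0],0,0]])

```text
clock: 14.63
eef_pos: [664.7, -26.5, 246.4]
eef_rot: [-3.142, 0.0, 1.354]
wrist_force: [-0.3, -0.2, -2.8]
finger_gap: 9.9
```

```bash
python3 -c "
from h import *
to(665.7,-26.7,220,77.5)
for n in ['top','scene']:
    p,d=vision.camera(n); cv2.imwrite('pics/%s6.png'%n,p[:,:,::-1]); 
    to(665.7,-26.7,220,77.5)
p=cv2.imread('pics/top6.png'); q=cv2.imread('pics/scene6.png')
cv2.imwrite('pics/t6.png',np.hstack([cv2.resize(p[120:175,275:315],(400,550),interpolation=2),cv2.resize(q[180:246,230:278],(400,550),interpolation=2)]))
"
```

```text
clock 14.63 pos [664.7 -26.5 246.4] rot [-180.     0.    77.6] local cm [-0.    0.1   2.64] F [-0.3 -0.2 -2.8] gap 9.9
turn 0.1
clock 14.68 pos [664.8 -26.5 246.6] rot [179.98  -0.    77.59] local cm [-0.    0.09  2.66] F [ 0.3  0.5 -2.4] gap 9.5
turn 0.09
clock 14.73 pos [664.8 -26.5 246.8] rot [179.97  -0.    77.59] local cm [-0.    0.09  2.68] F [ 0.  -0.9 -3.6] gap 9.5
turn 0.09
```

View pics/t6.png

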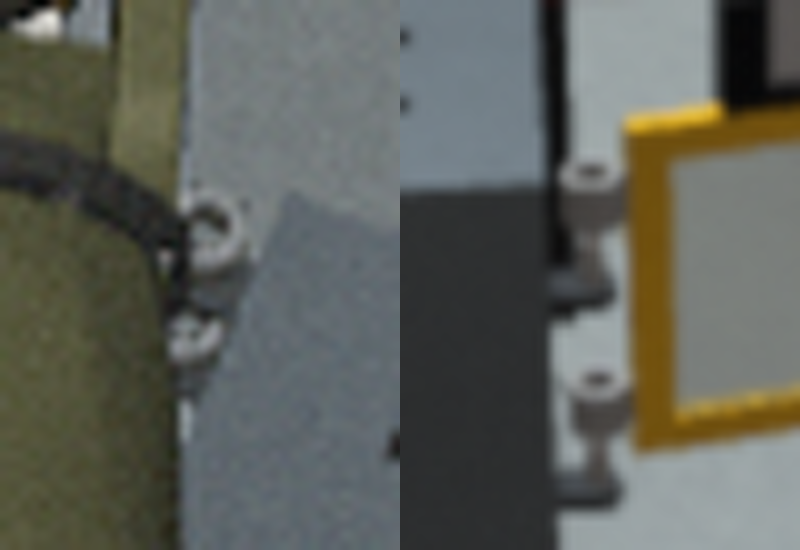

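Call:
carry_out(deltas=[[[0,0,0.2],0,0],[[0,0,0.2],0,0],[[0,0,0.2],0,0],[[0,0,0.2],0,0],[[0,0,0.2],0,0],[[0,0,0],0,0],[[0,0,0],0,0]])

```text
clock: 15.32
eef_pos: [664.7, -26.5, 236.3]
eef_rot: [-3.141, 0.0, 1.354]
wrist_force: [0.2, -0.3, -3.0]
finger_gap: 10.1
```

Call:
carry_out(deltas=[[[0,0,0.2],0,0],[[0,0,0.2],0,0],[[0,0,0.2],0,0],[[0,0,0],0,0],[[0,0,0],0,0]])

```text
clock: 15.73
eef_pos: [664.7, -26.5, 230.3]
eef_rot: [-3.141, -0.0, 1.354]
wrist_force: [-0.3, -1.1, -2.8]
finger_gap: 9.5
```

Call:
carry_out(deltas=[[[0,0,0.2],0,0],[[0,0,0.2],0,0],[[0,0,0.2],0,0],[[0,0,0],0,0],[[0,0,0],0,0]])

```text
clock: 16.15
eef_pos: [664.7, -26.4, 224.3]
eef_rot: [-3.141, 0.0, 1.354]
wrist_force: [-0.0, -0.0, -2.5]
finger_gap: 9.3
```

```bash
python3 -c "
from h import *
to(665.7,-26.7,220,77.5)
for n in ['scene']:
    p,d=vision.camera(n); cv2.imwrite('pics/%s7.png'%n,p[:,:,::-1]); 
    to(665.7,-26.7,220,77.5)
q=cv2.imread('pics/scene7.png')
cv2.imwrite('pics/t7.png',cv2.resize(q[180:246,230:278],(400,550),interpolation=2))
"
```

```text
clock 16.15 pos [664.7 -26.4 224.3] rot [-179.99    0.     77.59] local cm [-0.    0.1   0.43] F [-0.  -0.  -2.5] gap 9.3
turn 0.09
clock 16.2 pos [664.7 -26.5 224.4] rot [-180.     -0.     77.59] local cm [-0.    0.1   0.44] F [ 0.4 -0.2 -2.2] gap 9.6
turn 0.09
```

View pics/t7.png

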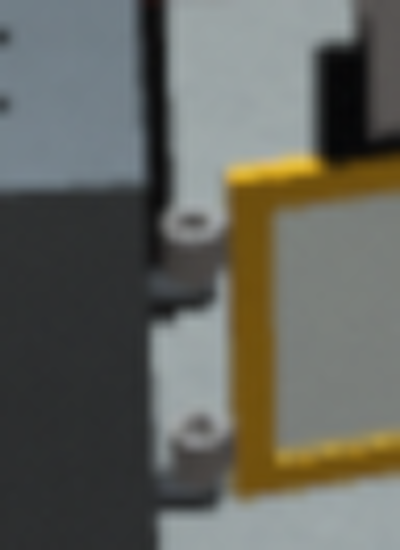

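Call:
carry_out(deltas=[[[0,0,0.1],0,0],[[0,0,0.1],0,0],[[0,0,0.1],0,0],[[0,0,0],0,0],[[0,0,0],0,0]])

```text
clock: 16.62
eef_pos: [664.7, -26.5, 221.4]
eef_rot: [-3.141, 0.0, 1.354]
wrist_force: [0.8, -0.5, -3.6]
finger_gap: 9.6
```

Call:
carry_out(deltas=[[[0,0,0.05],0,0],[[0,0,0],0,0],[[0,0,0],0,0]])

```text
clock: 16.87
eef_pos: [664.7, -26.5, 220.9]
eef_rot: [3.142, 0.0, 1.354]
wrist_force: [0.8, -0.1, -2.6]
finger_gap: 9.7
```

Call:
carry_out(deltas=[[[0,0,0.05],0,0],[[0,0,0],0,0],[[0,0,0],0,0]])

```text
clock: 17.12
eef_pos: [664.7, -26.5, 220.4]
eef_rot: [-3.142, -0.0, 1.354]
wrist_force: [-0.0, -0.7, -2.9]
finger_gap: 9.8
```

Call:
carry_out(deltas=[[[0,0,0.05],0,0],[[0,0,0],0,0],[[0,0,0],0,0]])

```text
clock: 17.37
eef_pos: [664.7, -26.5, 219.9]
eef_rot: [-3.142, 0.0, 1.354]
wrist_force: [0.4, -0.5, -2.7]
finger_gap: 9.8
```

Call:
carry_out(deltas=[[[0,0,0.05],0,0],[[0,0,0],0,0],[[0,0,0],0,0]])

```text
clock: 17.62
eef_pos: [664.8, -26.5, 219.6]
eef_rot: [3.141, -0.0, 1.354]
wrist_force: [0.9, 1.0, -1.5]
finger_gap: 9.7
```

Call:
carry_out(deltas=[[[0,0,0.05],0,0],[[0,0,0],0,0],[[0,0,0],0,0]])

```text
clock: 17.87
eef_pos: [664.9, -26.4, 219.6]
eef_rot: [3.141, -0.0, 1.354]
wrist_force: [-1.0, 0.9, 5.0]
finger_gap: 9.6
```

Call:
carry_out(deltas=[[[0,0,0],0,0.02],[[0,0,0],0,0.1],[[0,0,0],0,0.2],[[0,0,0],0,0.28],[[0,0,0],0,0.28],[[0,0,0],0,0.28]], grip_force=10)

```text
clock: 18.37
eef_pos: [664.6, -26.6, 218.6]
eef_rot: [-3.141, 0.0, 1.354]
wrist_force: [0.6, 0.3, -0.7]
finger_gap: 26.1
```

```bash
python3 -c "
from h import *
to(664.8,-26.5,231,77.5)
for n in ['scene','wrist']:
    p,d=vision.camera(n); cv2.imwrite('pics/%s8.png'%n,p[:,:,::-1]); 
q=cv2.imread('pics/scene8.png');w=cv2.imread('pics/wrist8.png')
cv2.imwrite('pics/t8.png',np.hstack([cv2.resize(q[150:246,220:308],(550,600),interpolation=2)[:,:520],cv2.resize(w[100:350,200:320],(280,600))]))
"
```

```text
clock 18.37 pos [664.6 -26.6 218.6] rot [-1.7997e+02  1.0000e-02  7.7590e+01] local cm [ 0.01  0.01 -1.24] F [ 0.6  0.3 -0.7] gap 26.1
turn 0.09
```

View pics/t8.png

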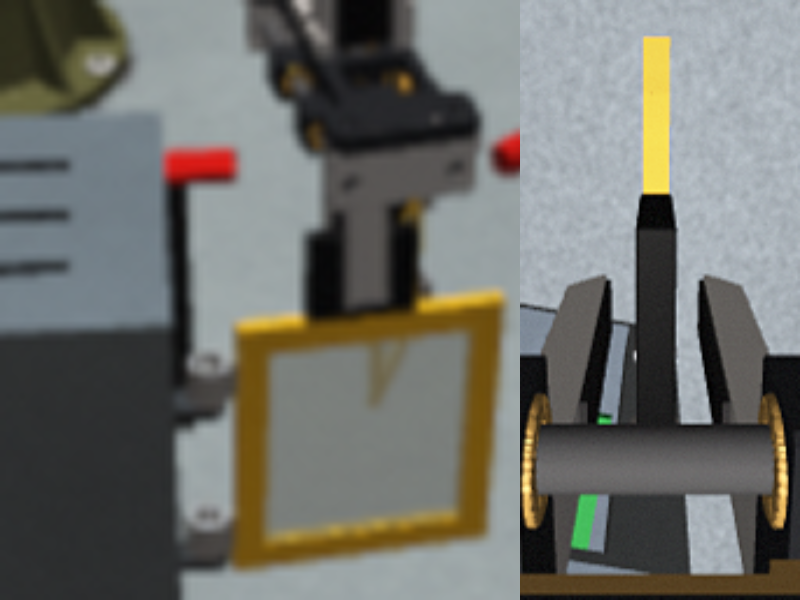

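Call:
carry_out(deltas=[[[0,0,-0.6],0,0.28],[[0,0,-0.6],0,0.28],[[0,-0.3,0],0,0.28],[[0,-0.3,0],0,0.28],[[0,-0.2,0],0,0.28],[[-0.042,-0.325,0],-2.5,0.28],[[-0.042,-0.325,0],-2.5,0.28],[[-0.042,-0.325,0],-2.5,0.28],[[-0.042,-0.325,0],-2.5,0.28],[[-0.042,-0.325,0],-2.5,0.28],[[-0.042,-0.325,0],-2.5,0.28],[[-0.042,-0.325,0],-2.5,0.28],[[-0.042,-0.325,0],-2.5,0.28],[[0,0,0],0,0.28]])

```text
clock: 19.63
eef_pos: [630.3, -26.5, 231.0]
eef_rot: [-3.141, -0.0, 1.705]
wrist_force: [1.1, 0.4, 1.0]
finger_gap: 26.2
```

```bash
python3 -c "
from h import *
to(664.8,-26.5,231,97.5)
s=manip.read_state();R=Ro.from_euler('xyz',s['eef_rot']).as_matrix();print(R.T@(np.array([648.8,-99.6,200])-s['eef_pos']))
p,d=vision.camera('wrist'); cv2.imwrite('pics/w9.png',p[:,:,::-1])
"
```

```text
clock 19.63 pos [630.3 -26.5 231. ] rot [-179.99   -0.     97.7 ] local cm [-0.46  3.41 -0.  ] F [1.1 0.4 1. ] gap 26.2
turn 0.2
[-74.91134246   8.49785098  30.9706599 ]
```

View pics/w9.png

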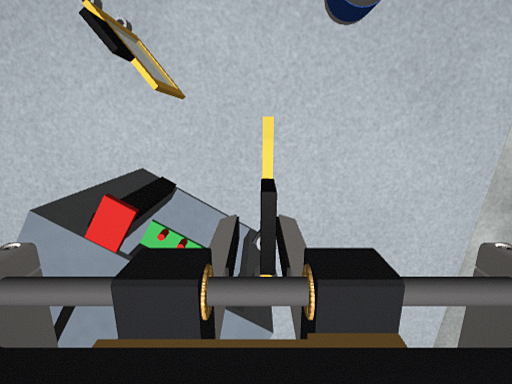

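Call:
carry_out(deltas=[[[-0.042,-0.325,0],-2.5,0.28],[[-0.042,-0.325,0],-2.5,0.28],[[-0.042,-0.325,0],-2.5,0.28],[[-0.042,-0.325,0],-2.5,0.28],[[-0.042,-0.325,0],-2.5,0.28],[[-0.042,-0.325,0],-2.5,0.28],[[-0.042,-0.325,0],-2.5,0.28],[[-0.042,-0.325,0],-2.5,0.28],[[-0.042,-0.325,0],-2.5,0.28],[[-0.042,-0.325,0],-2.5,0.28],[[-0.042,-0.325,0],-2.5,0.28],[[-0.042,-0.325,0],-2.5,0.28],[[-0.042,-0.325,0],-2.5,0.28],[[-0.042,-0.325,0],-2.5,0.28],[[-0.042,-0.325,0],-2.5,0.28],[[-0.042,-0.325,0],-2.5,0.28],[[-0.02,-0.16,0],-1.25,0.28],[[0,0,0],0,0.28]])

```text
clock: 21.18
eef_pos: [587.1, -56.4, 230.9]
eef_rot: [-3.142, -0.0, 2.423]
wrist_force: [0.1, -0.2, 0.4]
finger_gap: 26.4
```

```bash
python3 -c "
from h import *
to(664.8,-26.5,231,157.2)
s=manip.read_state();R=Ro.from_euler('xyz',s['eef_rot']).as_matrix();print(R.T@(np.array([648.8,-99.6,200])-s['eef_pos']))
p,d=vision.camera('wrist'); cv2.imwrite('pics/w10.png',p[:,:,::-1])
"
```

```text
clock 21.18 pos [587.1 -56.4 230.9] rot [-180.    -0.   138.8] local cm [-3.87  7.37 -0.01] F [ 0.1 -0.2  0.4] gap 26.4
turn -18.4
[-74.83763481   8.11354175  30.92223759]
```

View pics/w10.png

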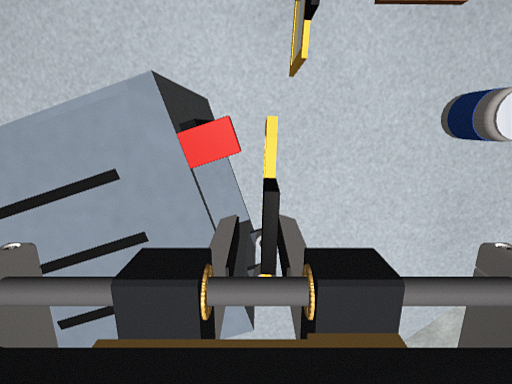

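Call:
carry_out(deltas=[[[-0.042,-0.325,0],-2.5,0.28],[[-0.042,-0.325,0],-2.5,0.28],[[-0.042,-0.325,0],-2.5,0.28],[[-0.042,-0.325,0],-2.5,0.28],[[-0.042,-0.325,0],-2.5,0.28],[[-0.04,-0.26,0],-2,0.28],[[0,0,0],0,0.28],[[0,0,0],0,0.28]])

```text
clock: 21.9
eef_pos: [578.5, -73.0, 230.9]
eef_rot: [-3.142, -0.0, 2.674]
wrist_force: [-0.4, -0.2, -0.2]
finger_gap: 26.4
```

Call:
carry_out(deltas=[[[0,-0.1,0],-0.5,0.28],[[0,0,0],0,0.28],[[0,0,0],0,0.28]])

```text
clock: 22.15
eef_pos: [578.1, -73.8, 230.9]
eef_rot: [3.142, 0.0, 2.684]
wrist_force: [-0.3, -0.1, 0.0]
finger_gap: 26.4
```

Call:
carry_out(deltas=[[[0,-0.1,0],-0.7,0.28],[[0,-0.1,0],-0.7,0.28],[[0,0,0],0,0.28],[[0,0,0],0,0.28]])

```text
clock: 22.48
eef_pos: [577.1, -75.8, 230.9]
eef_rot: [-3.142, -0.0, 2.709]
wrist_force: [0.1, -0.9, 0.3]
finger_gap: 25.9
```

Call:
carry_out(deltas=[[[0,-0.1,0],-0.7,0.28],[[0,0,0],0,0.28],[[0,0,0],0,0.28]])

```text
clock: 22.73
eef_pos: [576.7, -76.7, 231.0]
eef_rot: [3.142, -0.0, 2.722]
wrist_force: [0.2, 0.2, -0.1]
finger_gap: 26.4
```

```bash
python3 -c "
from h import *
to(664.8,-26.5,231,157.2)
s=manip.read_state();R=Ro.from_euler('xyz',s['eef_rot']).as_matrix();print(R.T@(np.array([648.8,-99.6,200])-s['eef_pos']))
p,d=vision.camera('wrist'); cv2.imwrite('pics/w11.png',cv2.resize(p[80:330,100:400,::-1],None,fx=2.4,fy=2.4))
"
```

```text
clock 22.73 pos [576.7 -76.7 231. ] rot [180.    -0.   155.94] local cm [-6.    8.18 -0.  ] F [ 0.2  0.2 -0.1] gap 26.4
turn -1.26
[-75.17256071   8.51769548  30.9526148 ]
```

View pics/w11.png

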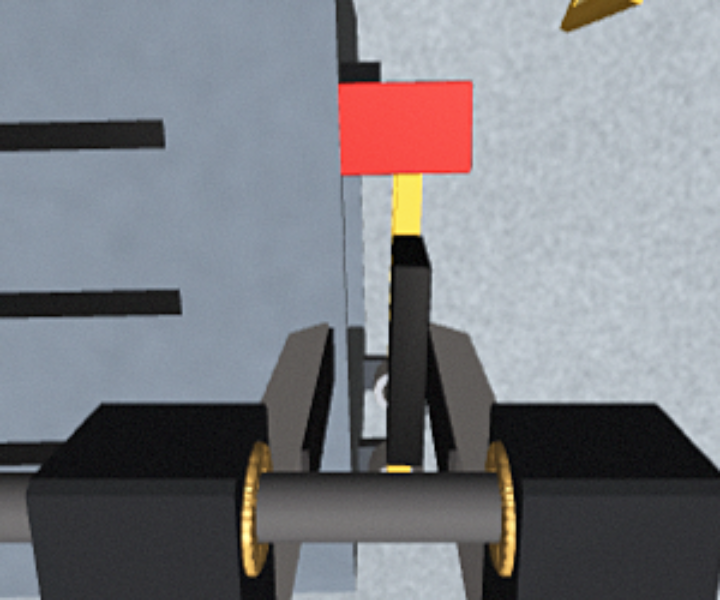

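Call:
carry_out(deltas=[[[0,-0.08,0],-0.5,0.28],[[0,0,0],0,0.28],[[0,0,0],0,0.28]])

```text
clock: 23.03
eef_pos: [576.4, -77.4, 231.0]
eef_rot: [3.142, 0.0, 2.73]
wrist_force: [-0.2, 0.6, -0.6]
finger_gap: 26.5
```

Call:
carry_out(deltas=[[[0,-0.08,0],-0.5,0.28],[[0,0,0],0,0.28],[[0,0,0],0,0.28]])

```text
clock: 23.28
eef_pos: [576.0, -78.2, 230.9]
eef_rot: [-3.142, -0.0, 2.739]
wrist_force: [1.0, -0.1, -0.4]
finger_gap: 26.6
```

Call:
carry_out(deltas=[[[0,-0.08,0],0,0.28],[[0,0,0],0,0.28],[[0,0,0],0,0.28]])

```text
clock: 23.53
eef_pos: [575.7, -78.9, 231.0]
eef_rot: [-3.142, -0.0, 2.739]
wrist_force: [-1.0, 0.9, 0.4]
finger_gap: 26.2
```

Call:
carry_out(deltas=[[[0,-0.08,0],0,0.28],[[0,0,0],0,0.28],[[0,0,0],0,0.28]])

```text
clock: 23.78
eef_pos: [575.4, -79.6, 231.0]
eef_rot: [3.141, 0.0, 2.739]
wrist_force: [-0.6, -0.0, -0.1]
finger_gap: 26.1
```

Call:
carry_out(deltas=[[[0,-0.05,0],0,0.28],[[0,0,0],0,0.28],[[0,0,0],0,0.28]])

```text
clock: 24.03
eef_pos: [575.3, -79.8, 230.9]
eef_rot: [3.141, 0.0, 2.739]
wrist_force: [1.8, 4.8, -0.6]
finger_gap: 26.2
```

Call:
carry_out(deltas=[[[0,-0.05,0],0,0.28],[[0,0,0],0,0.28],[[0,0,0],0,0.28]])

```text
clock: 24.28
eef_pos: [575.3, -79.9, 231.0]
eef_rot: [3.14, 0.0, 2.74]
wrist_force: [3.0, 7.1, 0.2]
finger_gap: 26.2
```

Call:
carry_out(deltas=[[[0,0.3,0],0,0.28],[[0,0.4,0],0,0.28],[[0,0.15,0],0,0.35],[[0,0,0],0,0.35],[[0,0,-0.5],0,0.35],[[0,0,-1],0,0.35],[[0,0,-1.5],0,0.35],[[0,0,-2],0,0.35],[[0,0,-3],0,0.35],[[0,0,0],0,0.35]])

```text
clock: 25.12
eef_pos: [579.3, -73.1, 317.6]
eef_rot: [3.14, 0.008, 2.739]
wrist_force: [1.0, -0.4, 0.6]
finger_gap: 33.1
```

```bash
python3 -c "
from h import *
to(664.8,-26.5,231,157.2)
C=cal('wrist');p,d=vision.camera('wrist'); cv2.imwrite('pics/w12.png',cv2.resize(p[50:330,100:400,::-1],None,fx=2.1,fy=2.1));np.savez('pics/w12cal',*C)
p,d=vision.camera('scene'); cv2.imwrite('pics/s12.png',cv2.resize(p[140:260,180:320,::-1],None,fx=5,fy=5,interpolation=2))
cv2.imwrite('pics/s12f.png',p[:,:,::-1])
"
```

```text
clock 25.12 pos [579.3 -73.1 317.6] rot [179.9    0.48 156.93] local cm [-5.97  7.62  8.73] F [ 1.  -0.4  0.6] gap 33.1
turn -0.27
```

View pics/w12.png

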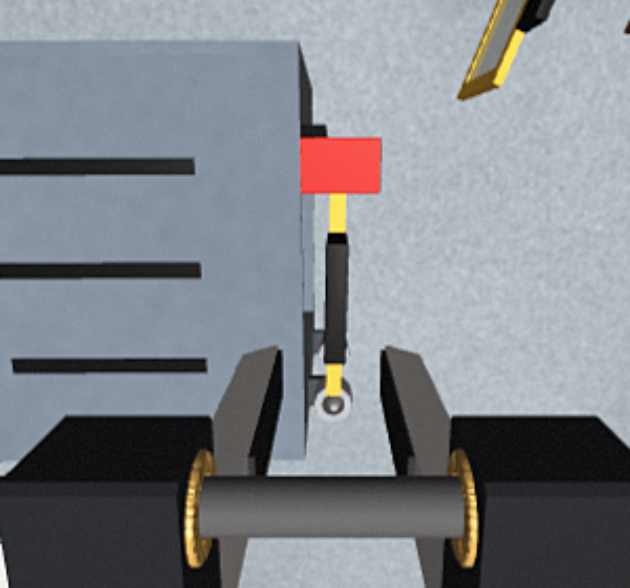

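View pics/s12.png

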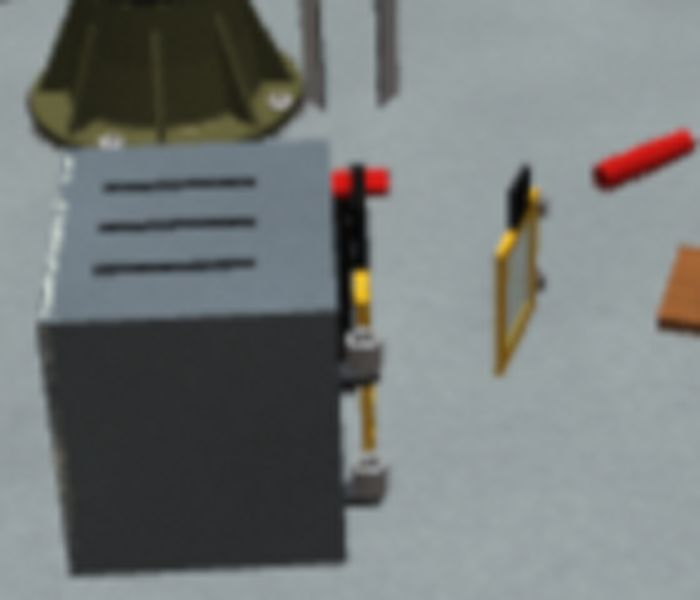

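```bash
python3 -c "
from h import *
np.set_printoptions(precision=1,suppress=True)
z=np.load('pics/w12cal.npz'); C=tuple(z[k] for k in z)
g=lambda X,Y,h: px(C,100+(X+.5)/2.1-.5,50+(Y+.5)/2.1-.5,h)
ang=lambda a,b:np.degrees(np.arctan2(*(a-b)[1::-1]))
k=g(333,404,167);t=g(337.5,246,233);t2=g(336,358,233);c1=g(305,458,200);c0=g(299,42,200)
p=g(338,200,185);p2=g(334,372,185)
print(k,'door',ang(k,t),ang(k,t2),ang(t2,t),ang(p2,p),'cell',ang(c1,c0), 'lug',ang(g(300,192.5,199),g(380,192.5,199))+90)
print(t,t2,c1,c0)
# distance of door from cell front line
n=c0-c1;n=n[:2]/np.linalg.norm(n[:2]);m=np.array([n[1],-n[0]])
for q in (k,t,t2,p,p2): print((q-c1)[:2]@m)
"
```

```text
[647.1 -99.7 167. ] door -23.868282751416707 -24.07176214536491 -23.655479799897144 -24.230048380559303 cell -22.981270091752016 lug -23.07081553550144
[551.2 -57.3 233. ] [598.2 -77.8 233. ] [ 656.  -120.1  200. ] [464.6 -38.9 200. ]
15.338506974579593
16.961386542164124
16.35841869821455
17.827219255514944
15.799181173583566
```

```bash
python3 -c "
from h import *
to(563.8,-18.1,318,157.1)
"
```

```text
clock 25.22 pos [578.6 -72.9 312.6] rot [1.7997e+02 1.5000e-01 1.5693e+02] local cm [ 3.51  4.47 -0.55] F [ 0.1  0.2 -0.5] gap 32.9
turn -0.17
```

Call:
carry_out(deltas=[[[1.2,1.5,0],0,0.2],[[1.2,1.5,0],0,0.1],[[1.1,1.5,0],0,0],[[0,0,0],0,0],[[0,0,0],0,0],[[0,0,0],0,0]])

```text
clock: 25.72
eef_pos: [563.8, -18.1, 310.5]
eef_rot: [-3.141, -0.001, 2.739]
wrist_force: [-0.4, -0.1, -0.0]
finger_gap: 1.1
```

Call:
carry_out(deltas=[[[0,0,1.5],0,0],[[0,0,2],0,0],[[0,0,2],0,0],[[0,0,2],0,0],[[0,0,2],0,0],[[0,0,2],0,0],[[0,0,1.6],0,0],[[0,0,0],0,0],[[0,0,0],0,0]])

```text
clock: 26.47
eef_pos: [563.7, -18.3, 179.6]
eef_rot: [-3.141, -0.001, 2.738]
wrist_force: [0.9, -0.0, -0.2]
finger_gap: 0.1
```

```bash
python3 -c "
from h import *
to(563.8,-18.1,180,157.1)
p,d=vision.camera('wrist'); cv2.imwrite('pics/w13.png',cv2.resize(p[50:330,100:400,::-1],None,fx=2.1,fy=2.1))
"
```

```text
clock 26.47 pos [563.7 -18.3 179.6] rot [-1.7997e+02 -8.0000e-02  1.5690e+02] local cm [-0.    0.02 -0.04] F [ 0.9 -0.  -0.2] gap 0.1
turn -0.2
```

View pics/w13.png

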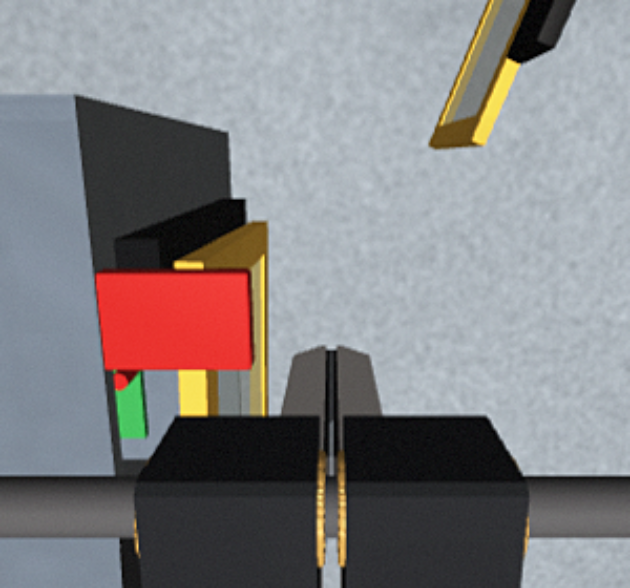

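Call:
carry_out(deltas=[[[0,-0.6,0],0,0],[[0,-0.8,0],0,0],[[0,-0.5,0],0,0],[[0,-0.1,0],0,0],[[0,-0.1,0],0,0],[[0,0,0],0,0],[[0,0,0],0,0]])

```text
clock: 27.1
eef_pos: [555.6, -36.9, 180.1]
eef_rot: [3.142, 0.0, 2.739]
wrist_force: [0.6, 0.4, 0.0]
finger_gap: 0.4
```

Call:
carry_out(deltas=[[[0,-0.1,0],0,0],[[0,0,0],0,0],[[0,0,0],0,0]])

```text
clock: 27.35
eef_pos: [555.2, -37.8, 179.9]
eef_rot: [-3.142, -0.0, 2.739]
wrist_force: [-0.6, -0.0, 0.5]
finger_gap: 0.1
```

Call:
carry_out(deltas=[[[0,-0.1,0],0,0],[[0,0,0],0,0],[[0,0,0],0,0]])

```text
clock: 27.6
eef_pos: [554.8, -38.8, 179.9]
eef_rot: [3.142, -0.0, 2.739]
wrist_force: [-0.3, 0.1, -0.4]
finger_gap: 0.4
```

Call:
carry_out(deltas=[[[0,-0.1,0],0,0],[[0,0,0],0,0],[[0,0,0],0,0]])

```text
clock: 27.85
eef_pos: [554.4, -39.8, 179.9]
eef_rot: [-3.142, -0.0, 2.739]
wrist_force: [-0.1, -0.5, -0.3]
finger_gap: 0.5
```

Call:
carry_out(deltas=[[[0,-0.1,0],0,0],[[0,-0.1,0],0,0],[[0,0,0],0,0],[[0,0,0],0,0]])

```text
clock: 28.18
eef_pos: [553.6, -41.6, 179.9]
eef_rot: [-3.142, -0.0, 2.739]
wrist_force: [-0.4, 0.6, -0.0]
finger_gap: 0.2
```

Call:
carry_out(deltas=[[[0,-0.1,0],0,0],[[0,0,0],0,0],[[0,0,0],0,0]])

```text
clock: 28.43
eef_pos: [553.5, -41.8, 180.0]
eef_rot: [3.14, 0.0, 2.74]
wrist_force: [2.8, 5.7, -1.4]
finger_gap: 0.8
```

```bash
python3 -c "
from h import *
s=manip.read_state();R=Ro.from_euler('xyz',s['eef_rot']).as_matrix();print(R.T@(np.array([648.8,-99.6,200])-s['eef_pos']),s['wrist_force'])
p,d=vision.camera('wrist'); cv2.imwrite('pics/w14.png',cv2.resize(p[120:270,120:320,::-1],None,fx=4,fy=4,interpolation=2))
"
```

```text
[-110.36906877  -15.85355688  -20.0351241 ] [ 2.828425    5.67975947 -1.40722763]
```

View pics/w14.png

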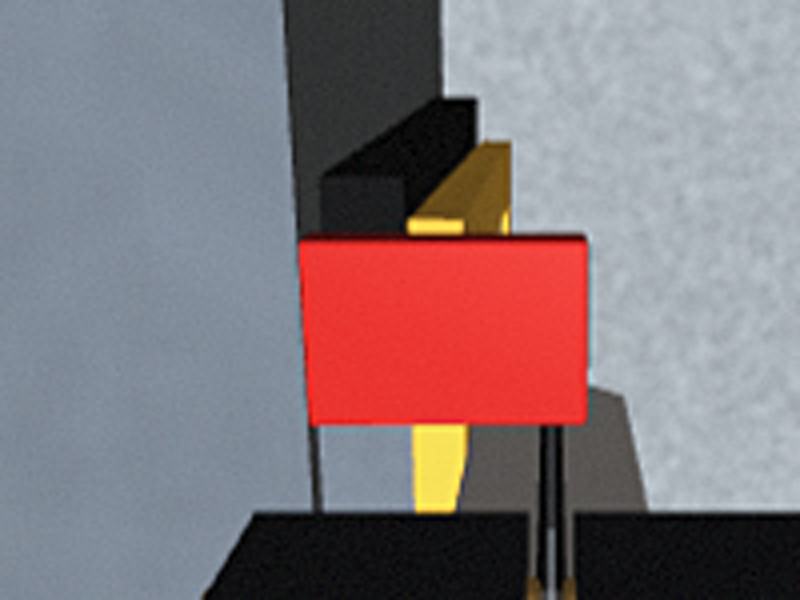

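Call:
carry_out(deltas=[[[0,0.3,0],0,0],[[0,0.8,0],0,0],[[0,1.2,0],0,0],[[0,1.2,0],0,0],[[0,0,-1.5],0,0],[[0,0,-2.5],0,0],[[0,0,-3],0,0],[[0,0,-3],0,0],[[0,0,-3],0,0],[[0,0,-1],0,0],[[0,0,0],0,0],[[0,0,0],0,0]])

```text
clock: 29.48
eef_pos: [567.0, -9.6, 319.0]
eef_rot: [-3.141, -0.001, 2.74]
wrist_force: [0.1, -0.8, -1.4]
finger_gap: 0.4
```

```bash
python3 -c "
from h import *
to(564,-18,318,157.1)
for n,k in (('wrist',1.5),('scene',1.5)):
  p,d=vision.camera(n); cv2.imwrite('pics/%s15.png'%n,cv2.resize(p[:,:,::-1],None,fx=k,fy=k))
  if n=='wrist': cv2.imwrite('pics/w15.png',cv2.resize(p[80:280,60:300,::-1],None,fx=3,fy=3,interpolation=2))
"
```

```text
clock 29.48 pos [567.   -9.6 319. ] rot [-1.7999e+02 -4.0000e-02  1.5697e+02] local cm [-0.05 -0.89  0.1 ] F [ 0.1 -0.8 -1.4] gap 0.4
turn -0.13
```

View pics/w15.png

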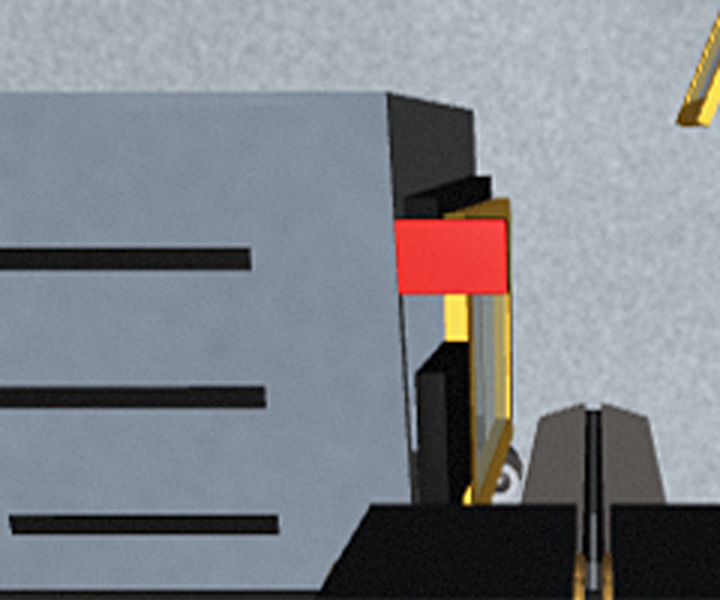

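View pics/scene15.png

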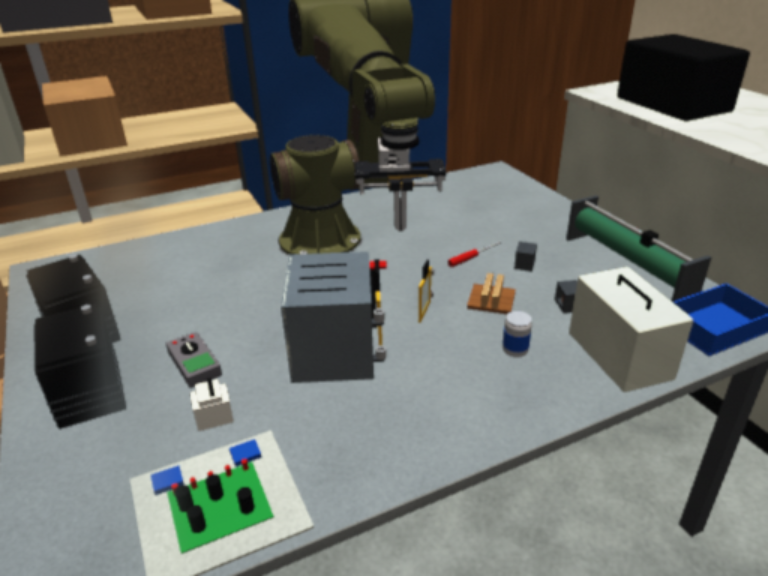

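```bash
python3 -c "
from h import *
print(workorder.sign_off()); print(manip.read_state()['clock'])"
```

```text
the job is handed in; nothing more can be done
None
the job is handed in; nothing more can be done
```

The larger yellow door is hung on the cell's two hinge pins and shut against the rubber strip, under the red lug. I handed the job in at about 29.5 s. The verdict is not reported to me.

- **Hanging:** I lifted the door out by its tab and brought it in level at about 80° open. I then lowered it in small steps onto both pins. There was no side load until it bottomed at the expected height, with about 5 N downward and TCP z about 219.6 mm.
- **Shutting:** I swung it shut with the jaws loosely around the tab until it met the strip at about 8 N. I then let go and withdrew.
- **Last checks:**
  - After that, one camera measurement suggested the door was still about 1° (roughly 2 mm) open.
  - I therefore pressed again nearer the free edge with closed fingers. It met a firm stop at about 6 N, within 1 mm of where the shut face should be.
  - The final wrist and scene pictures show the door under the lug, and its back edge against the strip to within what they can resolve.
  - The arm is clear of everything and I see no sign that any bystander moved.

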